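# Take the backboard out of a picture frame

### The job

Two wooden frames lie face down on the saw table; on one of them the backboard is held by two small wooden turn buttons. Turn both of these buttons aside, so that they lie along their rails, then lift the freed backboard out by its grip bar and lay it, without dropping it, in the middle of the square rubber mat, bar upwards, and let go.

Things in the scene. Friction and masses are not known exactly. Their poses are not given: they have to be found in the camera images.
- panel: Backboard: plywood 120 (x) x 90 (y) x 8 mm; on its middle a brown wooden grip bar 20 (x) x 60 (y) x 26 mm high. About 130 g. Origin: centre of underside, 14 mm above the table at the start; z up. Lies loose in a pale wooden frame fixed to the table (184 x 180 x 23 mm, panel top 1 mm below frame top); lift it 40 mm to clear. The like frame without buttons has its back screwed in.
- button_a: Turn button, dark wood bar 50 (x) x 16 (y) x 18 mm high, round ends, on the +y rail: pivot at x +36, y +62 mm in the panel's axes. Origin: on the pivot (mid bar), underside, 24 mm above the table; z up. Turns either way about z up to 109 deg, stays put (0.03 N m). Starts across the rail (within 15 deg), 8 mm over the panel; clear beyond 58 deg, best 85 to 90 (along the rail).
- button_b: Second, identical turn button, on the opposite rail: pivot at x -36, y -62 mm in the panel's axes, 1 mm above the frame's top like the first. Origin, start and behaviour as button_a.
- mat: Black square rubber mat, 190 x 190 x 4 mm, fixed flat on the table. Origin: centre of its underside, on the table; its top is 4 mm higher.
Things that resemble listed ones, but are neither listed nor needed, are in the scene too. What is shaped like the panel but pink is not meant.

How it is judged:
On the way:
1. both turn buttons are turned aside, clear of the panel (60 degrees or more from across the rail), with the panel still in its frame (angle between the x axis of each of button_a, button_b and the y axis of panel, either way round above 1.04 rad and distance of panel from where it was at the start of the episode below 0.02 m), for 0.2 s.
At the end, for the whole second after the job is handed in: The backboard lies flat on the rubber mat, bar upwards (within 10 degrees), its middle within 30 mm of the mat's middle, released and at rest; any yaw (horizontal distance between panel and mat below 0.03 m and z of panel in the frame of mat below 0.01 m and angle between panel's own z axis and vertical below 0.17 rad and linear speed of panel below 0.03 m/s); the robot touches nothing.
It fails at once if the backboard is dropped (falls free of the fingers faster than 0.8 m/s, a drop of some 33 mm) (linear speed of panel above 0.8 m/s and contact force between panel and the fingers below 0.05 N).
It also fails if it takes over 61 s, if anything falls off the work surface, if the arm or the gripper's body presses on something with over 40 N, if the wrist force passes 120 N, or if a joint passes its speed limit or range.

### The arm

A 7-joint arm with a two-finger parallel gripper is mounted at the origin on the work surface. World frame = base frame: x ahead of the robot, y to its left, z up, the work surface at z = 0. Lengths are in m, angles in rad, forces in N, time in s.
With the tool pointing down it reaches from about 0.425 to 0.95 m from the base axis. Payload 16.7 kg.
Tool frame: the origin (TCP) lies between the finger pads; the fingertips stand 17 mm ahead of it and the grasp point (between the pads) lies 2 mm behind it (ctrl.tcp_to_tips is the x of the fingertips in the tool frame, in m); x points along the fingers, z is the direction in which the jaws open and shut, and the axes are right-handed (so a half turn about x gives the same grasp; the last joint's range is limited). The gripper opens to 94 mm and grips with 3 to 60 N. Pads are 16 mm wide; open, the fingers measure 119 mm over their backs; the gripper's body (75 mm by 177 mm) begins 78 mm behind the grasp point.
Start: joints at [1.171, 0.426, 0.074, 1.606, -0.034, 1.111, -0.067], TCP at [0.167, -0.654, 0.222] pointing down, gripper open.
Joint ranges: [-2.85, 2.85], [-0.5, 2.14], [-1.23, 1.37], [0.21, 2.46], [-1.02, 4.16], [0.16, 2.05], [-2.73, 2.73]. Speed limits (rad/s): [1.89, 1.89, 2.39, 2.39, 3.01, 3.01, 3.01].

### API

Orientations are given as a unit quaternion [w, x, y, z].
In Python, from rig import ctrl, get_image, camera_model gives the robot as it stands.
- The arm moves only by the tool play_rows, never from a script. Its argument "motion" is a list of rows, each a list of 7 numbers: the shift along the tool's x, y, z in mm, then the turn, a rotation vector about the tool's x, y, z in degrees, then the closure, from -1 (fully open) to 1 (shut). A call has exactly 10 rows; each row is the pose to reach, as a shift and turn from the pose commanded when the call began, along the tool's axes at that moment; what a row does not reach only later rows make up. A row lasts 1/10 s, in which the tool goes at most 50 mm and 8.59 degrees, less where a joint would pass 70% of its speed; a pose out of reach is approached as far as the arm can. A call with a gripper value outside its range is refused whole. The fingers move at their own pace and stop on an object; "newtons" is the grip in N (left out, the last holds). Time passes only in rows, so rows that repeat a pose let the fingers close, or fill a call up. It gives the time, the measured TCP pose, the force and the opening at its end, in the units of the state.
- ctrl.sense(): the state, without advancing time (a new reading comes with each control period).
- get_image(name): name is "scene" or "top"; returns the picture (384x512x3 uint8, blue, green, red); there is no depth.
- camera_model(name): a dict with "fx", "fy", "cx", "cy" (pixels), "k1" (the pictures are not rectified: a ray, as slopes to the right and down, at radius r is drawn at 1 + k1 r^2 times it, then the intrinsics apply), "xyz" and "orientation" of the camera in the world. Camera axes: x right, y down, z forward; pixel columns grow to the right and rows downward; lengths in m; the calibration is good to about 2 mm. A picture is of the moment at which its call begins. camera_model takes no time and is no camera call.
- ctrl.finish_job(): hands the job in, once; it reports no verdict.
The state is a dict: "time": time; "joint_pos": joint angles; "dq": joint speeds; "joint_efforts": joint torques, N m; "eef_pos": TCP position; "tool_rot": TCP orientation; "contact_force": force on the tool from outside, world axes, zero at the start; "torque": the same for the moment, N m; "opening": finger opening in m.
Only numpy, scipy, OpenCV 4.12 (cv2) and the standard library are available. Lean on these libraries where they do the work, as an engineer would, in place of code of your own. Each camera call takes 0.05 s, during which the arm holds its last target. There are 200 camera calls.

## Working session

There is one attempt and no reset: what is moved stays moved. The work goes in short steps, Python scripts to look and compute and a tool call to move; the robot and the scene stay as the last step left them, time stands still between calls to the robot, and variables do not carry over. Pictures are saved under pics/ and viewed, about 8 in all and at most 12, crops included, and the job is handed in when it is done.

Besides the shell and the picture viewer there is one more tool, called as name(argument=value, ...), one argument or row to a line, values as JSON. play_rows: Moves the arm, as the interface text tells. Its arguments: {"type":"object","properties":{"motion":{"type":"array","items":{"type":"array","items":{"type":"number"}}},"newtons":{"type":"number"}},"required":["motion"]}

```bash
ls; mkdir -p pics; cat > h.py <<'E'
import numpy as np, cv2
from scipy.spatial.transform import Rotation as R
from rig import ctrl, get_image, camera_model
def q2R(q): return R.from_quat([q[1],q[2],q[3],q[0]]).as_matrix()
def ray(name,px,z):
    m=camera_model(name); K=np.array([[m['fx'],0,m['cx']],[0,m['fy'],m['cy']],[0,0,1.]])
    # drawn = ideal*(1+k1 r^2) -> OpenCV radial k1
    p=cv2.undistortPoints(np.array(px,float).reshape(-1,1,2),K,np.array([m['k1'],0,0,0.]))[:,0]
    d=np.c_[p,np.ones(len(p))]@q2R(m['orientation']).T; c=np.array(m['xyz'])
    return c+d*((z-c[2])/d[:,2])[:,None]
def proj(name,P):
    m=camera_model(name); K=np.array([[m['fx'],0,m['cx']],[0,m['fy'],m['cy']],[0,0,1.]])
    Rw=q2R(m['orientation']).T; t=-Rw@np.array(m['xyz'])
    return cv2.projectPoints(np.array(P,float).reshape(-1,1,3),cv2.Rodrigues(Rw)[0],t,K,np.array([m['k1'],0,0,0.]))[0][:,0]
E
python3 - <<'E'
from h import *
for n in('scene','top'):
    cv2.imwrite(f'pics/{n}0.png',get_image(n)); print(n,camera_model(n))
s=ctrl.sense();print(s, ctrl.tcp_to_tips); print(q2R(s['tool_rot']).round(3))
E
```

```text
pics
scene {'fx': 346.86395823849665, 'fy': 346.86395823849665, 'cx': 252.65153142490658, 'cy': 191.37549658984955, 'k1': -0.03493432318563457, 'xyz': array([1.30870656, 0.1268715 , 0.78411456]), 'orientation': array([-0.24697418,  0.59663808,  0.70010236, -0.30476786])}
top {'fx': 396.0183106425249, 'fy': 396.0183106425249, 'cx': 258.3144219152097, 'cy': 192.53546099335045, 'k1': -0.12989758812829502, 'xyz': array([0.33413417, 0.013603  , 1.12920134]), 'orientation': array([ 0.07266161, -0.69705869,  0.70919894, -0.07659202])}
{'time': 0.1, 'joint_pos': array([ 1.17047313,  0.42667772,  0.07389408,  1.60650752, -0.03410765,
        1.11080381, -0.06708665]), 'dq': array([-7.23678890e-06, -1.55928311e-03,  1.64207444e-03,  9.95651485e-05,
       -3.12567662e-04, -5.66380703e-04, -1.10699682e-03]), 'joint_efforts': array([ 9.23332380e-03, -9.37467313e+01,  3.67829897e+00, -4.55039763e+01,
       -4.83704510e-02,  1.67970371e-02,  3.38675852e-05]), 'eef_pos': array([ 0.16739957, -0.65354156,  0.221857  ]), 'tool_rot': array([ 0.55826627,  0.433768  ,  0.55893778, -0.43332741]), 'contact_force': array([ 0.87215518, -0.59965203,  0.21895715]), 'torque': array([ 0.04204974, -0.01112851, -0.00182397]), 'opening': 0.09370876074334107} 0.017
[[-0.     0.969  0.248]
 [ 0.001  0.248 -0.969]
 [-1.    -0.    -0.001]]
```

View pics/top0.png

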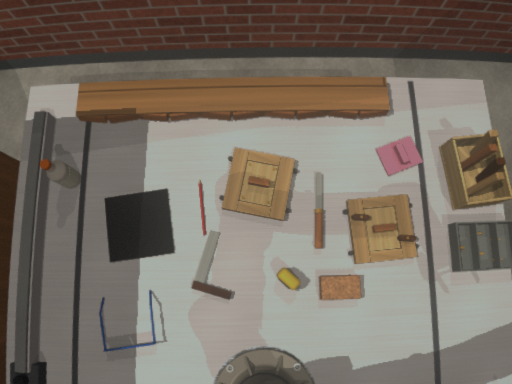

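View pics/scene0.png

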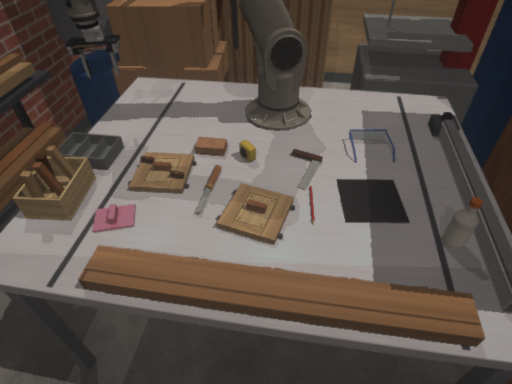

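Frames: top pixel (260,183) has a bar but no buttons (screwed decoy). The one at (382,228) has buttons at (361,217) and (407,238) and its bar at (384,228). The pink lookalike is at (400,156). The mat is at (140,225). I'm choosing the frame at (382,228) and checking it in a close crop.

```bash
python3 - <<'E'
from h import *
a=cv2.imread('pics/top0.png');b=cv2.imread('pics/scene0.png')
c=cv2.resize(a[185:275,335:430],None,fx=6,fy=6,interpolation=cv2.INTER_CUBIC)
d=cv2.resize(b[140:205,120:205],None,fx=4,fy=4,interpolation=cv2.INTER_CUBIC)[:, :230]
o=np.zeros((540,800,3),np.uint8);o[:540,:570]=c;o[:260,570:]=d
cv2.imwrite('pics/crop1.png',o)
hsv=cv2.cvtColor(a,cv2.COLOR_BGR2HSV)
m=((a.max(2)<40)).astype(np.uint8);m[:, :90]=0;m[:170]=0;m[275:]=0;m[:,190:]=0
cs,_=cv2.findContours(m,0,2);k=max(cs,key=cv2.contourArea);r=cv2.minAreaRect(k);print('mat',r,ray('top',[r[0]],.004)[0])
print(ray('top',cv2.boxPoints(r),.004).round(3).tolist())
sub=a[185:275,335:430].astype(int)
for t in (50,60,70,80):
    m=((sub[:,:,2]<t)&(sub.max(2)<t+10)).astype(np.uint8)
    for k in cv2.findContours(m,0,2)[0]:
        if cv2.contourArea(k)>15: r=cv2.minAreaRect(k);print(t,cv2.contourArea(k),np.round(r[0],1)+[335,185],np.round(r[1],1),r[2])
E
```

```text
mat ((124.3502426147461, 227.40353393554688), (63.694862365722656, 34.269832611083984), 85.91438293457031) [0.47893936 0.3947684  0.004     ]
[[0.57, 0.458, 0.004], [0.576, 0.355, 0.004], [0.391, 0.334, 0.004], [0.384, 0.435, 0.004]]
80 192.0 [426.8 227.3] [85.4  4.2] 84.47245788574219
```

View pics/crop1.png

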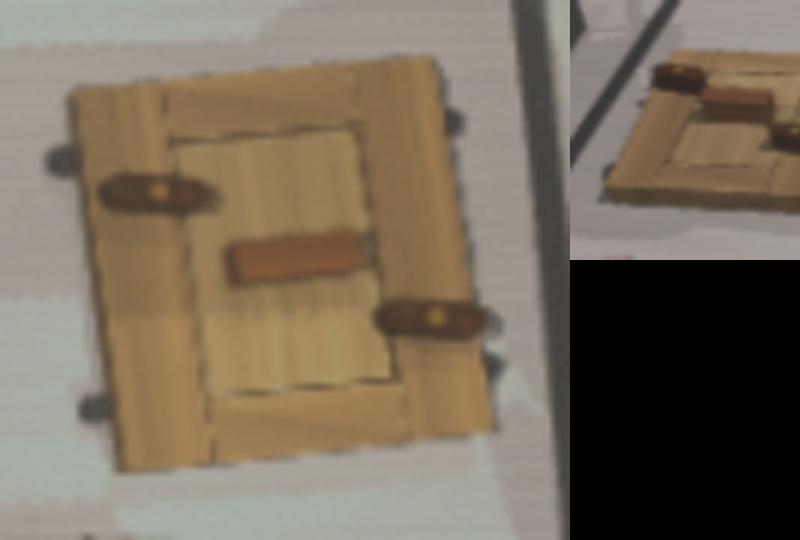

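The crop confirms the choice. This frame has two dark turn buttons with brass screws at crop (160,192) and (435,316), i.e. image (361.6,216.9) and (407.4,237.6). Its brown bar is centred near (383.5,228).

```bash
cat >> h.py <<'E'
def plan(x,y,z,az):
    """shift (tool mm) and turn (deg about tool x) to reach TCP x,y,z with jaw axis azimuth az (deg, mod 180)"""
    s=ctrl.sense(); T=q2R(s['tool_rot']); d=T.T@(np.array([x,y,z])-s['eef_pos'])*1000
    cur=np.degrees(np.arctan2(T[1,2],T[0,2])); w=(az-cur+90)%180-90
    tilt=R.from_matrix(T.T@np.c_[[0,0,-1.],[-np.sin(np.radians(az)),0,0]*0 if 0 else np.cross([np.cos(np.radians(cur+w)),np.sin(np.radians(cur+w)),0],[0,0,-1.]),[np.cos(np.radians(cur+w)),np.sin(np.radians(cur+w)),0]]).as_rotvec(degrees=True)
    print('shift',d.round(1),'rotvec',tilt.round(1),'cur az',round(cur,1),'F',s['contact_force'].round(1),'M',s['torque'].round(2),'open',round(s['opening'],4),'t',s['time'],'q',s['joint_pos'].round(2),'p',s['eef_pos'].round(4))
E
python3 - <<'E'
from h import *
a=cv2.imread('pics/top0.png')
f=lambda u,v:[(u+.5)/6-.5+335,(v+.5)/6-.5+185]
S=ray('top',[f(160,191),f(435,316)],.042);print(S.round(4).tolist())
d=S[0]-S[1];print('dist',np.hypot(*d[:2]),'expect',2*np.hypot(36,62),'yaw',np.degrees(np.arctan2(d[1],d[0])-np.arctan2(62,36)))
print('mid',S.mean(0),'bar top mid',ray('top',[f(298,256)],.048))
# frame corners z=.023
C=ray('top',[f(72,90),f(435,57),f(495,430),f(120,470)],.023);print(C.round(3).tolist(),C.mean(0).round(4))
e=C[1]-C[2]+C[0]-C[3];print('frame x az',np.degrees(np.arctan2(e[1],e[0])))
print('btn ends', [np.degrees(np.arctan2(*(lambda v:(v[1],v[0]))(np.diff(ray('top',p,.042),axis=0)[0]))) for p in ([f(212,195),f(100,191)],[f(487,319),f(376,315)])])
for t in (60,80,100):
  m=(a.max(2)<t).astype(np.uint8);m[:, :90]=0;m[:180]=0;m[270:]=0;m[:,185:]=0
  k=max(cv2.findContours(m,0,2)[0],key=cv2.contourArea);r=cv2.minAreaRect(k)
  B=ray('top',cv2.boxPoints(r),.004);print('mat',t,r,B.mean(0).round(4),np.linalg.norm(np.diff(B,axis=0),axis=1).round(3))
x,y=S[0][:2];plan(x,y,.12,7)
E
```

```text
[[0.4942, -0.2816, 0.042], [0.4323, -0.4091, 0.042]]
dist 0.14176748462707936 expect 143.38758663147937 yaw 4.246880555103958
mid [ 0.46325738 -0.34538249  0.042     ] bar top mid [[ 0.46144669 -0.34331387  0.048     ]]
[[0.547, -0.247, 0.023], [0.56, -0.428, 0.023], [0.379, -0.442, 0.023], [0.366, -0.259, 0.023]] [ 0.463  -0.3441  0.023 ]
frame x az 4.046012427720945
btn ends [np.float64(86.74397538960623), np.float64(86.34432226462548)]
mat 60 ((138.17745971679688, 225.4787139892578), (64.77528381347656, 64.4178466796875), 83.1572265625) [0.4855 0.3553 0.004 ] [0.193 0.189 0.187]
mat 80 ((138.2255859375, 225.21292114257812), (65.52986907958984, 65.37100219726562), 83.1572265625) [0.4863 0.3552 0.004 ] [0.196 0.192 0.19 ]
mat 100 ((138.05917358398438, 225.49290466308594), (66.76103973388672, 66.16531372070312), 83.1572265625) [0.4855 0.3557 0.004 ] [0.198 0.195 0.192]
shift [ 102.1  408.9 -279.1] rotvec [-82.6  -0.1  -0. ] cur az -75.6 F [ 0.9 -0.6  0.2] M [ 0.04 -0.01 -0.  ] open 0.0937 t 0.1 q [ 1.17  0.43  0.07  1.61 -0.03  1.11 -0.07] p [ 0.1674 -0.6535  0.2219]
```

play_rows(
  motion=[
    [0,41,-28,-7,0,0,-0.9],
    [5,82,-56,-14,0,0,-0.7],
    [10,123,-84,-22,0,0,-0.5],
    [20,164,-112,-29,0,0,-0.3],
    [30,205,-140,-36,0,0,-0.1],
    [40,246,-168,-43,0,0,0.1],
    [50,287,-196,-50,0,0,0.1],
    [60,328,-224,-58,0,0,0.1],
    [70,368,-252,-65,0,0,0.1],
    [80,409,-279,-72,0,0,0.1],
  ],
  newtons=8,
)

```text
time: 1.1
eef_pos: [0.4932, -0.2827, 0.1427]
tool_rot: [0.707, 0.021, 0.707, -0.021]
contact_force: [0.4, -1.3, 0.4]
opening: 0.0427
```

play_rows(
  motion=[
    [0,0,0,0,0,0,0.1],
    [0,0,0,0,0,0,0.1],
    [0,0,0,0,0,0,0.1],
    [0,0,0,0,0,0,0.1],
    [0,0,0,0,0,0,0.1],
    [0,0,0,0,0,0,0.1],
    [0,0,0,0,0,0,0.1],
    [0,0,0,0,0,0,0.1],
    [0,0,0,0,0,0,0.1],
    [0,0,0,0,0,0,0.1],
  ],
)

```text
time: 2.1
eef_pos: [0.4924, -0.2844, 0.1431]
tool_rot: [0.707, 0.022, 0.707, -0.022]
contact_force: [-0.1, 0.0, 0.6]
opening: 0.0423
```

```bash
python3 - <<'E'
from h import *
plan(.494,-.2815,.046,-3.5)
E
```

```text
shift [97.1  3.   1.4] rotvec [-0.1  0.  -0. ] cur az -3.6 F [-0.1  0.   0.6] M [-0.06 -0.09  0.04] open 0.0423 t 2.1 q [ 0.7   0.36 -0.35  1.91  0.16  0.9   0.21] p [ 0.4924 -0.2844  0.1431]
```

play_rows(
  motion=[
    [15,1,1,0,0,0,0.1],
    [35,3,1,0,0,0,0.1],
    [55,3,1,0,0,0,0.1],
    [70,3,1,0,0,0,0.1],
    [82,3,1,0,0,0,0.1],
    [90,3,1,0,0,0,0.1],
    [95,3,1,0,0,0,0.1],
    [97,3,1,0,0,0,0.1],
    [97,3,1,0,0,0,0.1],
    [97,3,1,0,0,0,0.1],
  ],
)

```text
time: 3.1
eef_pos: [0.4939, -0.2816, 0.0466]
tool_rot: [0.707, 0.022, 0.706, -0.023]
contact_force: [-0.5, -0.9, 1.0]
opening: 0.0423
```

```bash
python3 - <<'E'
from h import *
plan(.494,-.2815,.046,-3.5)
a=get_image('scene');b=get_image('top')
c=cv2.resize(a[130:205,110:210],None,fx=4,fy=4,interpolation=cv2.INTER_CUBIC)
d=cv2.resize(b[190:270,340:440],None,fx=4,fy=4,interpolation=cv2.INTER_CUBIC)
cv2.imwrite('pics/c2.png',np.vstack([c,d])[:600])
E
```

```text
shift [0.6 0.2 0.1] rotvec [-0.1  0.   0. ] cur az -3.6 F [-0.5 -0.9  1. ] M [ 0.01 -0.05  0.05] open 0.0423 t 3.1 q [ 0.66  0.49 -0.32  1.97  0.23  0.71  0.14] p [ 0.4939 -0.2816  0.0466]
```

View pics/c2.png

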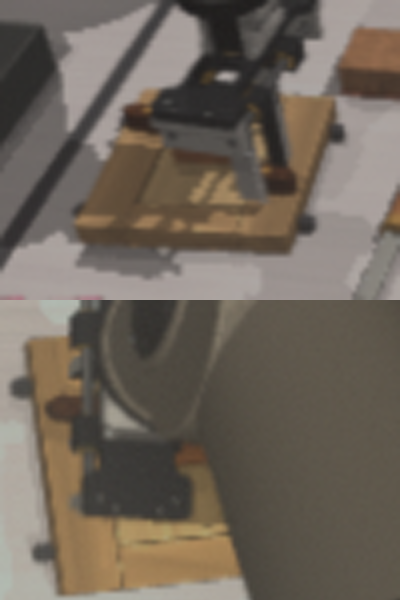

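The picture shows the fingers astride button_a, with its end at crop (280,180) between them. Closing gently.

play_rows(
  motion=[
    [0,0,0,0,0,0,0.4],
    [0,0,0,0,0,0,0.6],
    [0,0,0,0,0,0,0.7],
    [0,0,0,0,0,0,0.8],
    [0,0,0,0,0,0,1],
    [0,0,0,0,0,0,1],
    [0,0,0,0,0,0,1],
    [0,0,0,0,0,0,1],
    [0,0,0,0,0,0,1],
    [0,0,0,0,0,0,1],
  ],
  newtons=8,
)

```text
time: 4.2
eef_pos: [0.4933, -0.2815, 0.0461]
tool_rot: [0.707, 0.022, 0.707, -0.022]
contact_force: [-3.9, -0.3, 3.8]
opening: 0.016
```

play_rows(
  motion=[
    [0,0,0,4,0,0,1],
    [0,0,0,9,0,0,1],
    [0,0,0,14,0,0,1],
    [0,0,0,19,0,0,1],
    [0,0,0,24,0,0,1],
    [0,0,0,29,0,0,1],
    [0,0,0,34,0,0,1],
    [0,0,0,38,0,0,1],
    [0,0,0,41,0,0,1],
    [0,0,0,42,0,0,1],
  ],
)

```text
time: 5.2
eef_pos: [0.4934, -0.2815, 0.0461]
tool_rot: [0.651, 0.275, 0.652, -0.275]
contact_force: [-5.1, -0.3, 4.6]
opening: 0.0158
```

play_rows(
  motion=[
    [0,0,0,4,0,0,1],
    [0,0,0,9,0,0,1],
    [0,0,0,14,0,0,1],
    [0,0,0,19,0,0,1],
    [0,0,0,24,0,0,1],
    [0,0,0,29,0,0,1],
    [0,0,0,34,0,0,1],
    [0,0,0,38,0,0,1],
    [0,0,0,41,0,0,1],
    [0,0,0,41,0,0,1],
  ],
)

```text
time: 6.2
eef_pos: [0.4934, -0.2816, 0.0461]
tool_rot: [0.514, 0.485, 0.514, -0.485]
contact_force: [-4.8, -2.1, 5.6]
opening: 0.0159
```

play_rows(
  motion=[
    [0,0,0,0,0,0,0.5],
    [0,0,0,0,0,0,0.2],
    [0,0,0,0,0,0,0.2],
    [0,0,0,0,0,0,0.2],
    [-10,0,0,0,0,0,0.2],
    [-30,0,0,0,0,0,0.2],
    [-50,0,0,0,0,0,0.2],
    [-60,0,0,0,0,0,0.2],
    [-60,0,0,0,0,0,0.2],
    [-60,0,0,0,0,0,0.2],
  ],
)

```text
time: 7.2
eef_pos: [0.4935, -0.2813, 0.1059]
tool_rot: [0.515, 0.485, 0.515, -0.485]
contact_force: [0.1, -0.4, 0.4]
opening: 0.0374
```

```bash
python3 - <<'E'
from h import *
plan(.4323,-.409,.046,-3.7)
E
```

```text
shift [ 59.9 -68.6 123.8] rotvec [-82.9  -0.   -0. ] cur az -86.6 F [ 0.1 -0.4  0.4] M [0.   0.02 0.02] open 0.0374 t 7.2 q [ 0.37  0.39  0.05  1.95 -0.03  0.8  -1.08] p [ 0.4935 -0.2813  0.1059]
```

play_rows(
  motion=[
    [0,-8,14,-8,0,0,0.1],
    [0,-16,28,-17,0,0,0.1],
    [0,-24,42,-25,0,0,0.1],
    [0,-32,56,-33,0,0,0.1],
    [0,-40,70,-42,0,0,0.1],
    [0,-48,84,-50,0,0,0.1],
    [0,-56,98,-58,0,0,0.1],
    [0,-63,112,-66,0,0,0.1],
    [0,-69,124,-75,0,0,0.1],
    [0,-69,124,-83,0,0,0.1],
  ],
)

```text
time: 8.2
eef_pos: [0.4304, -0.4108, 0.1048]
tool_rot: [0.706, 0.021, 0.707, -0.021]
contact_force: [0.9, -0.5, -0.2]
opening: 0.0425
```

play_rows(
  motion=[
    [0,0,0,0,0,0,0.1],
    [0,0,0,0,0,0,0.1],
    [10,0,0,0,0,0,0.1],
    [20,0,0,0,0,0,0.1],
    [30,0,0,0,0,0,0.1],
    [40,0,0,0,0,0,0.1],
    [50,0,0,0,0,0,0.1],
    [57,0,0,0,0,0,0.1],
    [60,0,0,0,0,0,0.1],
    [60,0,0,0,0,0,0.1],
  ],
)

```text
time: 9.2
eef_pos: [0.4318, -0.4092, 0.0457]
tool_rot: [0.707, 0.023, 0.707, -0.022]
contact_force: [-1.6, -0.0, -0.3]
opening: 0.042
```

```bash
python3 - <<'E'
from h import *
plan(.4323,-.409,.046,-3.7)
E
```

```text
shift [-0.3  0.2  0.4] rotvec [ 0.1 -0.  -0. ] cur az -3.6 F [-1.6 -0.  -0.3] M [ 0.   -0.08 -0.  ] open 0.042 t 9.2 q [ 0.82  0.52 -0.22  1.91  0.16  0.73  0.45] p [ 0.4318 -0.4092  0.0457]
```

play_rows(
  motion=[
    [0,0,0,0,0,0,0.4],
    [0,0,0,0,0,0,0.6],
    [0,0,0,0,0,0,0.7],
    [0,0,0,0,0,0,0.8],
    [0,0,0,0,0,0,1],
    [0,0,0,0,0,0,1],
    [0,0,0,0,0,0,1],
    [0,0,0,0,0,0,1],
    [0,0,0,0,0,0,1],
    [0,0,0,0,0,0,1],
  ],
  newtons=8,
)

```text
time: 10.2
eef_pos: [0.431, -0.4094, 0.0463]
tool_rot: [0.706, 0.023, 0.707, -0.023]
contact_force: [-5.6, 0.1, 4.9]
opening: 0.0157
```

play_rows(
  motion=[
    [0,0,0,4,0,0,1],
    [0,0,0,9,0,0,1],
    [0,0,0,14,0,0,1],
    [0,0,0,19,0,0,1],
    [0,0,0,24,0,0,1],
    [0,0,0,29,0,0,1],
    [0,0,0,34,0,0,1],
    [0,0,0,38,0,0,1],
    [0,0,0,41,0,0,1],
    [0,0,0,42,0,0,1],
  ],
)

```text
time: 11.2
eef_pos: [0.4317, -0.4098, 0.0463]
tool_rot: [0.652, 0.275, 0.651, -0.275]
contact_force: [-2.3, -3.5, 0.6]
opening: 0.0159
```

play_rows(
  motion=[
    [0,0,0,4,0,0,1],
    [0,0,0,9,0,0,1],
    [0,0,0,14,0,0,1],
    [0,0,0,19,0,0,1],
    [0,0,0,24,0,0,1],
    [0,0,0,29,0,0,1],
    [0,0,0,34,0,0,1],
    [0,0,0,38,0,0,1],
    [0,0,0,41,0,0,1],
    [0,0,0,41,0,0,1],
  ],
)

```text
time: 12.2
eef_pos: [0.4321, -0.4106, 0.0464]
tool_rot: [0.515, 0.485, 0.513, -0.486]
contact_force: [0.1, -7.7, -2.9]
opening: 0.016
```

play_rows(
  motion=[
    [0,0,0,0,0,0,0.5],
    [0,0,0,0,0,0,0.2],
    [0,0,0,0,0,0,0.2],
    [0,0,0,0,0,0,0.2],
    [-15,0,0,0,0,0,0.2],
    [-40,0,0,0,0,0,0.2],
    [-70,0,0,0,0,0,0.1],
    [-100,0,0,0,0,0,0],
    [-110,30,-30,-5,0,0,0],
    [-110,70,-30,-10,0,0,0],
  ],
)

```text
time: 13.2
eef_pos: [0.5008, -0.3737, 0.16]
tool_rot: [0.557, 0.438, 0.554, -0.437]
contact_force: [0.4, -0.5, -0.6]
opening: 0.0467
```

```bash
python3 - <<'E'
from h import *
plan(.463,-.345,.044,4.1)
a=get_image('scene');b=get_image('top')
c=cv2.resize(a[130:205,110:210],None,fx=4,fy=4,interpolation=cv2.INTER_CUBIC)
d=cv2.resize(b[190:270,340:440],None,fx=4,fy=4,interpolation=cv2.INTER_CUBIC)
cv2.imwrite('pics/c3.png',np.vstack([c,d])[:600])
E
```

```text
shift [115.9 -30.4 -36.9] rotvec [-80.6   0.2  -0.1] cur az -76.5 F [ 0.4 -0.5 -0.6] M [-0.03 -0.01 -0.01] open 0.0467 t 13.2 q [ 0.45  0.4   0.11  1.79 -0.06  0.95 -0.75] p [ 0.5008 -0.3737  0.16  ]
```

View pics/c3.png

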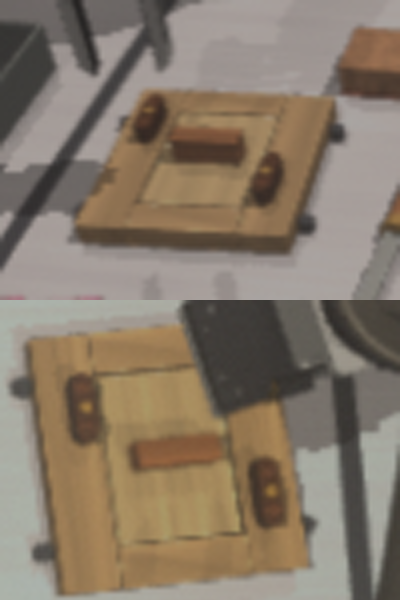

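Both buttons now lie along their rails, at top-crop (85,408) and (268,490). The bar is free at (178,452). Moving over the bar.

play_rows(
  motion=[
    [5,-4,-5,-8,0,0,0],
    [10,-8,-10,-16,0,0,0],
    [15,-12,-15,-24,0,0,0],
    [20,-16,-20,-32,0,0,0],
    [25,-20,-25,-40,0,0,0],
    [30,-24,-30,-48,0,0,0],
    [35,-28,-34,-56,0,0,0],
    [40,-30,-37,-64,0,0,0],
    [45,-30,-37,-72,0,0,0],
    [50,-30,-37,-80,0,0,0],
  ],
)

```text
time: 14.3
eef_pos: [0.4622, -0.3465, 0.107]
tool_rot: [0.707, -0.023, 0.707, 0.022]
contact_force: [-0.2, -0.2, -0.3]
opening: 0.0473
```

```bash
python3 - <<'E'
from h import *
plan(.4625,-.3445,.044,4.1)
E
```

```text
shift [63.   2.   0.5] rotvec [-0.4  0.   0. ] cur az 3.7 F [-0.2 -0.2 -0.3] M [-0.04 -0.07 -0.06] open 0.0473 t 14.3 q [ 0.68  0.41 -0.19  1.92  0.1   0.82  0.5 ] p [ 0.4622 -0.3465  0.107 ]
```

play_rows(
  motion=[
    [0,0,0,0,0,0,0],
    [10,1,0,0,0,0,0],
    [20,1,0,0,0,0,0],
    [30,1,0,0,0,0,0],
    [40,1,0,0,0,0,0],
    [50,1,0,0,0,0,0],
    [58,1,0,0,0,0,0],
    [62,1,0,0,0,0,0],
    [63,1,0,0,0,0,0],
    [63,1,0,0,0,0,0],
  ],
)

```text
time: 15.3
eef_pos: [0.4624, -0.3453, 0.0432]
tool_rot: [0.707, -0.021, 0.707, 0.021]
contact_force: [-0.7, -0.2, 0.4]
opening: 0.047
```

play_rows(
  motion=[
    [0,0,0,0,0,0,0.2],
    [0,0,0,0,0,0,0.4],
    [0,0,0,0,0,0,0.5],
    [0,0,0,0,0,0,0.6],
    [0,0,0,0,0,0,0.8],
    [0,0,0,0,0,0,1],
    [0,0,0,0,0,0,1],
    [0,0,0,0,0,0,1],
    [0,0,0,0,0,0,1],
    [0,0,0,0,0,0,1],
  ],
  newtons=20,
)

```text
time: 16.3
eef_pos: [0.4622, -0.3453, 0.0433]
tool_rot: [0.707, -0.021, 0.707, 0.021]
contact_force: [-3.3, 0.9, 6.0]
opening: 0.0195
```

Gripped at 20 mm. Lifting slowly.

play_rows(
  motion=[
    [-3,0,0,0,0,0,1],
    [-7,0,0,0,0,0,1],
    [-12,0,0,0,0,0,1],
    [-18,0,0,0,0,0,1],
    [-25,0,0,0,0,0,1],
    [-35,0,0,0,0,0,1],
    [-50,0,0,0,0,0,1],
    [-65,0,0,0,0,0,1],
    [-80,0,0,0,0,0,1],
    [-90,0,0,0,0,0,1],
  ],
  newtons=30,
)

```text
time: 17.3
eef_pos: [0.4628, -0.3455, 0.1352]
tool_rot: [0.707, -0.021, 0.706, 0.02]
contact_force: [-0.1, -1.1, -1.6]
opening: 0.0195
```

play_rows(
  motion=[
    [-15,0,0,0,0,0,1],
    [-25,0,0,0,0,0,1],
    [-25,0,0,0,0,0,1],
    [-25,0,0,0,0,0,1],
    [-25,0,0,0,0,0,1],
    [-25,0,0,0,0,0,1],
    [-25,0,0,0,0,0,1],
    [-25,0,0,0,0,0,1],
    [-25,0,0,0,0,0,1],
    [-25,0,0,0,0,0,1],
  ],
)

```text
time: 18.3
eef_pos: [0.4622, -0.3452, 0.1581]
tool_rot: [0.707, -0.021, 0.707, 0.021]
contact_force: [-0.4, -0.5, -2.3]
opening: 0.0198
```

```bash
python3 - <<'E'
from h import *
plan(.4857,.3555,.16,10)
plan(.4857,.3555,.16,30)
a=get_image('scene')
cv2.imwrite('pics/c4.png',cv2.resize(a[60:220,80:280],None,fx=3,fy=3,interpolation=cv2.INTER_CUBIC))
E
```

```text
shift [ -1.9 698.1  64.5] rotvec [-6.6 -0.  -0. ] cur az 3.4 F [-0.4 -0.5 -2.3] M [-0.08 -0.09  0.05] open 0.0198 t 18.3 q [ 0.69  0.34 -0.19  1.88  0.08  0.92  0.51] p [ 0.4622 -0.3452  0.1581]
shift [ -1.9 698.1  64.5] rotvec [-26.6  -0.   -0. ] cur az 3.4 F [-0.4 -0.5 -2.3] M [-0.08 -0.09  0.05] open 0.0198 t 18.3 q [ 0.69  0.34 -0.19  1.88  0.08  0.92  0.51] p [ 0.4622 -0.3452  0.1581]
```

View pics/c4.png

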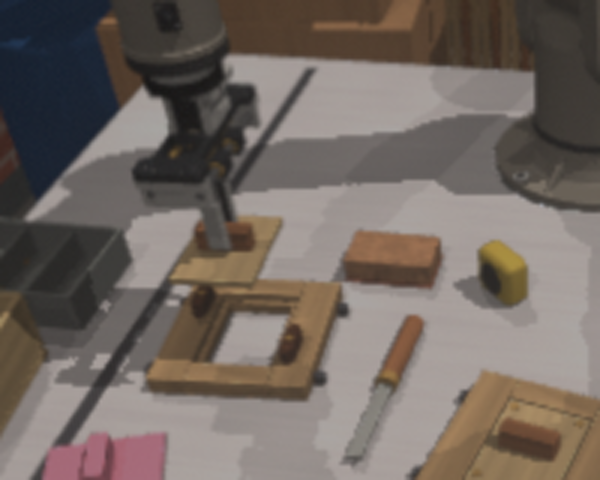

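The backboard is held level above the emptied frame, at crop (230,250). Carrying it to the mat.

play_rows(
  motion=[
    [0,10,5,-1,0,0,1],
    [0,30,15,-3,0,0,1],
    [0,60,28,-5,0,0,1],
    [0,95,40,-7,0,0,1],
    [0,130,50,-9,0,0,1],
    [0,165,60,-11,0,0,1],
    [0,200,68,-13,0,0,1],
    [0,235,75,-15,0,0,1],
    [0,270,80,-17,0,0,1],
    [0,300,83,-18,0,0,1],
  ],
)

```text
time: 19.35
eef_pos: [0.5275, -0.0367, 0.1583]
tool_rot: [0.695, -0.133, 0.694, 0.133]
contact_force: [-0.3, -0.5, -2.1]
opening: 0.0199
```

```bash
python3 - <<'E'
from h import *
plan(.4857,.3555,.12,35)
E
```

```text
shift [ 38.5 379.9 106.2] rotvec [-13.3   0.   -0. ] cur az 21.7 F [-0.3 -0.5 -2.1] M [-0.03 -0.16  0.  ] open 0.0199 t 19.35 q [ 0.29  0.29 -0.4   1.98  0.14  0.9   0.2 ] p [ 0.5275 -0.0367  0.1583]
```

play_rows(
  motion=[
    [0,40,11,-1,0,0,1],
    [0,80,22,-3,0,0,1],
    [0,120,33,-4,0,0,1],
    [0,160,44,-6,0,0,1],
    [0,200,56,-7,0,0,1],
    [5,240,67,-9,0,0,1],
    [12,280,78,-10,0,0,1],
    [20,320,89,-12,0,0,1],
    [30,355,99,-13,0,0,1],
    [38,380,106,-13,0,0,1],
  ],
)

```text
time: 20.35
eef_pos: [0.4853, 0.3562, 0.1199]
tool_rot: [0.675, -0.21, 0.675, 0.211]
contact_force: [-0.1, -0.2, -1.5]
opening: 0.0197
```

play_rows(
  motion=[
    [0,0,0,0,0,0,1],
    [0,0,0,0,0,0,1],
    [0,0,0,0,0,0,1],
    [0,0,0,0,0,0,1],
    [0,0,0,0,0,0,1],
    [0,0,0,0,0,0,1],
    [0,0,0,0,0,0,1],
    [0,0,0,0,0,0,1],
    [0,0,0,0,0,0,1],
    [0,0,0,0,0,0,1],
  ],
)

```text
time: 21.35
eef_pos: [0.4878, 0.3517, 0.1201]
tool_rot: [0.676, -0.209, 0.676, 0.209]
contact_force: [0.0, -0.9, -0.9]
opening: 0.0197
```

```bash
python3 - <<'E'
from h import *
plan(.4857,.3555,.0335,35)
a=get_image('scene')
cv2.imwrite('pics/c5.png',cv2.resize(a[60:240,300:480],None,fx=3,fy=3,interpolation=cv2.INTER_CUBIC))
E
```

```text
shift [86.6  4.4  0.4] rotvec [-0.6  0.  -0. ] cur az 34.4 F [ 0.  -0.9 -0.9] M [-0.01 -0.12 -0.  ] open 0.0197 t 21.35 q [-0.3   0.47 -0.55  1.84  0.3   0.91 -0.39] p [0.4878 0.3517 0.1201]
```

View pics/c5.png

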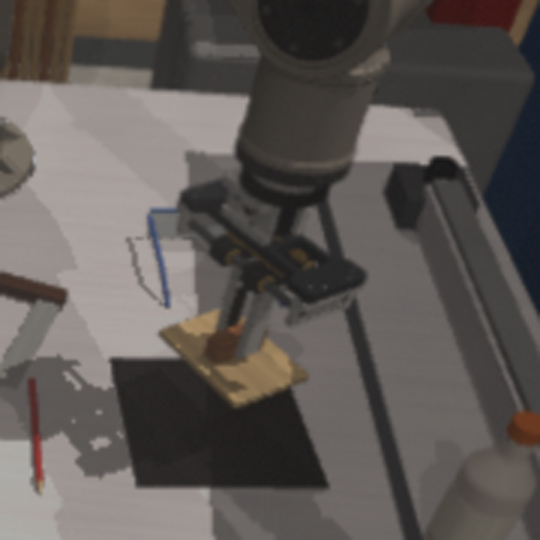

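The panel is held level above the mat, at crop (235,365). Lowering it with a slow end.

play_rows(
  motion=[
    [10,4,0,0,0,0,1],
    [25,4,0,0,0,0,1],
    [40,4,0,0,0,0,1],
    [55,4,0,0,0,0,1],
    [67,4,0,0,0,0,1],
    [75,4,0,0,0,0,1],
    [80,4,0,0,0,0,1],
    [83,4,0,0,0,0,1],
    [85,4,0,0,0,0,1],
    [85,4,0,0,0,0,1],
  ],
)

```text
time: 22.4
eef_pos: [0.4857, 0.355, 0.0353]
tool_rot: [0.676, -0.209, 0.675, 0.209]
contact_force: [-0.2, -0.0, -1.4]
opening: 0.0195
```

play_rows(
  motion=[
    [0.5,0,0,0,0,0,1],
    [1,0,0,0,0,0,1],
    [1.5,0,0,0,0,0,1],
    [1.5,0,0,0,0,0,1],
    [1.5,0,0,0,0,0,1],
    [1.5,0,0,0,0,0,1],
    [1.5,0,0,0,0,0,1],
    [1.5,0,0,0,0,0,1],
    [1.5,0,0,0,0,0,1],
    [1.5,0,0,0,0,0,1],
  ],
)

```text
time: 23.4
eef_pos: [0.4856, 0.355, 0.0336]
tool_rot: [0.676, -0.209, 0.676, 0.209]
contact_force: [-0.5, -0.5, -1.8]
opening: 0.0196
```

play_rows(
  motion=[
    [0.5,0,0,0,0,0,1],
    [1,0,0,0,0,0,1],
    [1,0,0,0,0,0,1],
    [1,0,0,0,0,0,1],
    [1,0,0,0,0,0,1],
    [1,0,0,0,0,0,1],
    [1,0,0,0,0,0,1],
    [1,0,0,0,0,0,1],
    [1,0,0,0,0,0,1],
    [1,0,0,0,0,0,1],
  ],
)

```text
time: 24.4
eef_pos: [0.4856, 0.355, 0.0333]
tool_rot: [0.676, -0.209, 0.675, 0.209]
contact_force: [-3.3, -3.3, 10.8]
opening: 0.0198
```

Contact: 11 N upward. Opening slowly, then retreating straight up.

play_rows(
  motion=[
    [0,0,0,0,0,0,0.5],
    [0,0,0,0,0,0,0.4],
    [0,0,0,0,0,0,0.3],
    [0,0,0,0,0,0,0.2],
    [0,0,0,0,0,0,0.1],
    [0,0,0,0,0,0,0.1],
    [0,0,0,0,0,0,0.1],
    [-5,0,0,0,0,0,0.1],
    [-15,0,0,0,0,0,0.1],
    [-30,0,0,0,0,0,0.1],
  ],
)

```text
time: 25.4
eef_pos: [0.4853, 0.3549, 0.0633]
tool_rot: [0.675, -0.209, 0.676, 0.209]
contact_force: [-0.0, 0.2, -0.2]
opening: 0.0425
```

play_rows(
  motion=[
    [-30,0,0,0,0,0,0.1],
    [-70,0,0,0,0,0,0.1],
    [-110,0,0,0,0,0,0.1],
    [-120,-40,0,0,0,0,0.1],
    [-120,-80,0,0,0,0,0.1],
    [-120,-120,0,0,0,0,0.1],
    [-120,-160,0,0,0,0,0.1],
    [-120,-200,0,0,0,0,0.1],
    [-120,-240,0,0,0,0,0.1],
    [-120,-250,0,0,0,0,0.1],
  ],
)

```text
time: 26.4
eef_pos: [0.629, 0.1437, 0.1838]
tool_rot: [0.676, -0.208, 0.676, 0.207]
contact_force: [-1.1, -1.5, -0.5]
opening: 0.0421
```

```bash
python3 - <<'E'
from h import *
s=ctrl.sense();print(s['time'],s['eef_pos'],s['contact_force'],s['opening'])
a=get_image('scene');b=get_image('top')
cv2.imwrite('pics/c6.png',np.hstack([cv2.resize(b[170:270,85:195],(396,360),interpolation=cv2.INTER_CUBIC),cv2.resize(a[150:250,310:420],(396,360),interpolation=cv2.INTER_CUBIC)]))
h=cv2.cvtColor(b,cv2.COLOR_BGR2HSV);m=((b.max(2)>70)).astype(np.uint8);m[:195]=0;m[256:]=0;m[:,:112]=0;m[:,167:]=0
k=max(cv2.findContours(m,0,2)[0],key=cv2.contourArea);r=cv2.minAreaRect(k);print(r,ray('top',[r[0]],.012))
E
```

```text
26.4 [0.62898481 0.14374615 0.18381718] [-1.08165055 -1.46590113 -0.51677682] 0.04209406541308355
((137.0384521484375, 224.80767822265625), (41.87986373901367, 33.00465774536133), 56.3099365234375) [[0.48505611 0.35494221 0.012     ]]
```

View pics/c6.png

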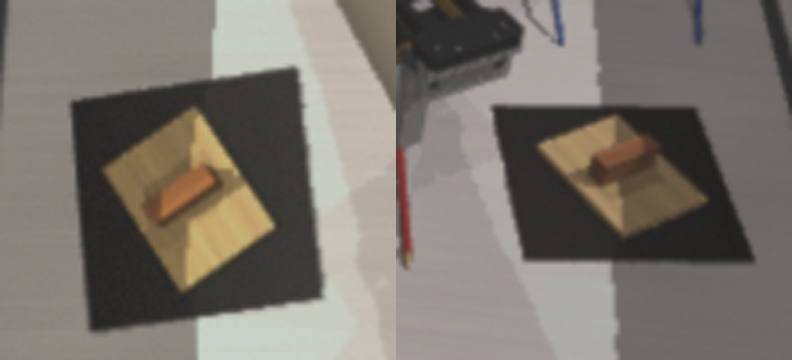

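The panel lies flat, bar up, in the middle of the mat. Its measured centre is (0.485, 0.355), against (0.4857, 0.3555) for the mat. Letting the arm settle, then handing in.

play_rows(
  motion=[
    [0,0,0,0,0,0,0.1],
    [0,0,0,0,0,0,0.1],
    [0,0,0,0,0,0,0.1],
    [0,0,0,0,0,0,0.1],
    [0,0,0,0,0,0,0.1],
    [0,0,0,0,0,0,0.1],
    [0,0,0,0,0,0,0.1],
    [0,0,0,0,0,0,0.1],
    [0,0,0,0,0,0,0.1],
    [0,0,0,0,0,0,0.1],
  ],
)

```text
time: 27.5
eef_pos: [0.6267, 0.1486, 0.1826]
tool_rot: [0.676, -0.209, 0.676, 0.209]
contact_force: [-0.6, -0.3, -0.5]
opening: 0.0422
```

```bash
python3 -c "
from h import *
print(ctrl.sense()['contact_force']);print(ctrl.finish_job())"
```

```text
[-0.55912421 -0.33935727 -0.5260844 ]
the job is handed in; nothing more can be done
None
```

I turned both buttons aside, each gripped at its pivot and rotated about 83°. Then I lifted the backboard out by its bar, lowered it onto the mat until it touched, let go and moved the arm clear. I handed the job in at about 27.5 s.

- **Buttons:** the picture taken before the lift showed both lying along their rails, with the panel still in its frame.
- **Panel on the mat:** the last picture showed it flat with the bar upwards. Its measured centre was within about 1 mm of the mat's, with a calibration good to about 2 mm.
- **Arm:** it ended free of everything, with the force reading below 1 N, about the sensor's noise.

No check failed or disagreed. The hand-in itself gives no verdict.

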